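# Latch a mould slide on its retainer and tug-test it

## Task

One of the two side slides on this mould half is still run forward against the core block. Run it back along its gibs over the retainer ball until it has clicked fully home, then, with the slide home, pull it towards the core with slowly rising force to 12 N, hold that for about half a second and go no further (the retainer is not to be loaded above 16 N), and let go with the slide still latched home. Leave the other slide and everything lying about as they are.

Things in the scene. Friction and masses are not known exactly. Their poses are not given: they have to be found in the camera images.
- mould: Mould half, parting face up, fixed: steel plates 260 (x) by 300 mm (y), face 108 mm above the bench. Origin: centre of its underside; +x is the way back, away from the core block (x -100 to -42, 52 mm tall with bosses). Two slide bays run along x at y +55 and -55, each with gib strips 13 mm tall, 21 to 38 mm either side of its centre line. Leader pins 55 mm tall at x +-107, y +-127.
- slide_a_top (a point): Middle of the flat top (44 x 40 mm) of the slide to be latched and tested, in either bay: steel block 40 mm wide (y), foot from 22 mm in front to 36 mm behind this point (x), top 52 mm above the parting face, so its parallel sides stand 39 mm clear of the gibs. x: the way back along the gibs, towards the stop; z up. It moves only along x, about 1 N friction.
- slide_a (a joint): Its travel, m: 0 at the core block (starts 0 to 0.006), 0.030 hard on the stop dowel. Going back it rides over the sprung ball from about 0.014 (push up to 12 N); the ball clicks up behind its lip between 0.026 and 0.029 (varies, found by feel). From there to the stop is home, 1 to 4 mm free play. Pulled forward it meets the ball again, stands firm to about 16 N, gives and lets go at 18 N.
- slide_b_top (a point): Same point on the other slide, alike in every way, already latched home in the other bay, back by its stop. Leave alone.
- slide_b (a joint): Travel of the other slide in m, the same way; it starts home at 0.030.
- ball_a: Retainer ball of slide_a: steel, 10 mm dia, sprung, 3.2 mm proud of the bay floor; bare behind the slide at the start, hidden beneath it when home. Origin: ball's axis at floor height, 108 mm above the bench; axes as the mould's.
- cap_screw: M10 cap screw standing head down, loose on the parting face behind the bays, 40 mm tall. Bystander; origin under its head.
- bush: Steel bush, 30 mm dia, 22 mm tall, loose on the parting face behind the bays. Bystander; origin under its centre.
- hammer: Soft-faced hammer lying on the bench, handle 200 mm. Bystander.
- insert_block: Steel block 75 x 55 x 40 mm with four holes, on the bench. Bystander.
- guide_bush: Steel guide bush, 36 mm dia, 55 mm tall, standing on the bench. Bystander.
- spare_pin: Spare leader pin, 20 mm dia, 90 mm tall, standing on the bench. Bystander.
- driver: Screwdriver lying on the bench. Bystander.

How it is judged (in metres and radians):
On the way, in this order (a step that is already met when the one before it is completed fails the run):
1. the slide is latched fully home: the ball has come up behind its lip and no longer presses on it (x of slide_a_top in the frame of ball_a above -0.0211 m and contact force between ball_a and anything else below 4 N), for 0.2 s.
2. the slide is pulled forward against the retainer with at least 10 N for 0.3 s, and the retainer holds (x of slide_a_top in the frame of ball_a between -0.0225 and -0.0202 m and contact force between ball_a and anything else above 12.7 N), for 0.3 s.
At the end, for the whole second after the job is handed in: The slide rests latched home behind its retainer ball (not more than 0.8 mm forward of the point where its lip meets the ball) and let go; the other slide is within 2 mm of where it was (x of slide_a_top in the frame of ball_a above -0.0215 m and velocity of joint slide_a between -0.003 and 0.003 m/s and distance of slide_b_top from where it was at the start of the episode below 0.002 m); the robot touches nothing.
It fails at once if the slide, once home, is pulled against its retainer with more than about 16 N (or torn off it) (x of slide_a_top in the frame of ball_a above -0.0235 m and contact force between ball_a and anything else above 22 N).
It fails at once if the other slide is moved by more than 3 mm (distance of slide_b_top from where it was at the start of the episode above 0.003 m).
It fails at once if a loose thing on the mould or the bench is moved by more than 15 mm (distance of any of cap_screw, bush, hammer, insert_block, guide_bush, spare_pin, driver from where it was at the start of the episode above 0.015 m).
It also fails if it takes over 51 s, if anything falls off the work surface, if the arm or the gripper's body presses on something with over 40 N, if the wrist force passes 120 N, or if a joint passes its speed limit or range.

## Robot

A 6-joint arm with a two-finger parallel gripper is mounted at the origin on the work surface. World frame = base frame: x ahead of the robot, y to its left, z up, the work surface at z = 0. Lengths are in m, angles in degrees, forces in N, time in s.
With the tool pointing down it reaches from about 0.35 to 0.875 m from the base axis. Payload 4.2 kg.
Tool frame: the origin (TCP) lies midway between the tips of the shut fingers; the grasp point (between the pads) lies r.pinch_z behind it (r.pinch_z is the distance from the TCP to the grasp point, in m); z points along the fingers, y is the direction in which the jaws open and shut (so a half turn about z gives the same grasp; the last joint's range is limited). The gripper opens to 87 mm and grips with 3 to 60 N. Pads are 19 mm wide; open, the fingers measure 117 mm over their backs; the gripper's body (75 mm by 190 mm) begins 51 mm behind the grasp point.
Start: joints at [-59.782, 22.042, 0.453, 0, -68.411, -14.817], TCP at [0.166, -0.603, 0.223] pointing down, gripper open.
Joint ranges: [-179.83, 179.83], [-69.29, 118.12], [-61.27, 80.66], [-181.25, 117.63], [-171.15, -9.14], [-177.46, 177.46]. Speed limits (degrees/s): [159.86, 159.86, 180, 180, 180, 180].

## Interface

Orientations are given as a 3x3 rotation matrix whose columns are the frame's x, y, z axes.
In Python, from station import r gives the robot as it stands. The module is installed in compiled form; this text tells all that it offers.
- The arm moves only by the tool play_rows, never from a script. Its argument "deltas" is a list of rows, each a list of 7 numbers: the shift along the tool's x, y, z in units of 25 mm (1.0 is 25 mm), then the turn, a rotation vector about the tool's x, y, z in units of 5 degrees (1.0 is 5 degrees), then the finger opening in mm, from 0 to 87. In form: [[tx, ty, tz, wx, wy, wz, fingers], ...]. A call has 1 to 12 rows; each row is the pose to reach, as a shift and turn from the pose commanded when the call began, along the tool's axes at that moment; what a row does not reach only later rows make up. A row lasts 1/10 s, in which the tool goes at most 50 mm and 8.59 degrees, less where a joint would pass 70% of its speed; a pose out of reach is approached as far as the arm can. A call with a gripper value outside its range is refused whole. The fingers move at their own pace and stop on an object; the grip force is fixed at half the most. Time passes only in rows, so rows that repeat a pose let the fingers close. It gives the time, the measured TCP pose, the force and the opening at its end, in the units of the state.
- r.sense(): the state, without advancing time (a new reading comes with each control period).
- r.capture(name): name is "scene" or "top" or "wrist"; returns a dict with "pixels" (384x512x3 uint8, red, green, blue), "camera_matrix" (3x3 intrinsics, pixels), "R" (3x3) and "t" (3): a world point X has camera coordinates R X + t; the wrist camera has in their place "T_tool_cam" (4x4, takes a point from camera to tool coordinates, whose origin is the TCP and whose axes are the flange's). Camera axes: x right, y down, z forward; pixel columns grow to the right and rows downward; lengths in m; the calibration is good to about 2 mm. The wrist camera is an equidistant fisheye: a pixel r from the principal point sees the ray r / f radians off the axis. A picture is of the moment at which its call begins: read the wrist's pose just before it. There is no depth.
- r.finish_job(): hands the job in, once; it reports no verdict.
Trained networks look in the newest picture that a camera, given by its name, has taken for a name from the list of things; names that differ only in an ending like _2 or _b are one class to them, and where a whole thing is asked for, a point or a joint stands for the part that bears it (a point fixed in the world has none). Each returns a list of dicts, best first, with "score" (0 to 1); they miss things now and then, are a little off and sometimes report something else, mostly with a low value. They report only what shows in the picture. A call takes as long as a camera call.
- r.spot_in(camera, target): "centre" ([x, y, z] in m, in world coordinates, good to about 4 mm: the middle of the surface that is visible of it).
- r.cut_out(camera, target): "region" (384x512 bool, what is visible of it).
The state is a dict: "time_s": time; "joints": joint angles; "joint_velocities": joint speeds; "effort": joint torques, N m; "tcp_pos": TCP position; "ee_rot": TCP orientation; "wrist_force": force on the tool from outside, world axes, zero at the start; "moment": the same for the moment, N m; "gripper_width": opening from 0.0 (shut) to 1.0 (fully open).
Only numpy, scipy, OpenCV 4.12 (cv2) and the standard library are available. Lean on these libraries where they do the work, as an engineer would, in place of code of your own. Each camera call takes 0.05 s, during which the arm holds its last target.

## Working session

There is one attempt and no reset: what is moved stays moved. The work goes in short steps, Python scripts to look and compute and a tool call to move; the robot and the scene stay as the last step left them, time stands still between calls to the robot, and variables do not carry over. Pictures are saved under pics/ and viewed, and the job is handed in when it is done.

Besides the shell and the picture viewer there is one more tool, called by a JSON object that holds its "name" and its "arguments". play_rows: Moves the arm, as the interface text tells. Its arguments: {"type":"object","properties":{"deltas":{"type":"array","items":{"type":"array","items":{"type":"number"}}}},"required":["deltas"]}

```bash
mkdir -p pics; ls; python3 - <<'E'
from station import r
import cv2,numpy as np
s=r.sense();print({k:np.round(v,3).tolist() for k,v in s.items()}, r.pinch_z)
for n in ["scene","top"]:
    c=r.capture(n);cv2.imwrite(f"pics/{n}0.png",c["pixels"][:,:,::-1])
    print(n,c["camera_matrix"].tolist(),c["R"].tolist(),c["t"].tolist())
    for t in ["mould","slide_a_top","ball_a","cap_screw","bush","hammer","spare_pin","guide_bush"]:
        try: print(t,[(round(d["score"],2),np.round(d["centre"],4).tolist()) for d in r.spot_in(n,t)])
        except Exception as e: print(t,e)
E
```

```text
pics
{'time_s': 0.0, 'joints': [-59.783, 22.091, 0.378, -0.03, -68.411, -14.816], 'joint_velocities': [-0.145, -0.086, -0.086, 0.076, 0.015, 0.001], 'effort': [0.001, -39.067, 18.741, 4.22, 0.011, -0.0], 'tcp_pos': [0.166, -0.602, 0.221], 'ee_rot': [[-0.964, -0.265, -0.001], [-0.265, 0.964, 0.002], [0.0, 0.002, -1.0]], 'wrist_force': [-0.457, 0.083, -0.812], 'moment': [0.026, 0.02, 0.038], 'gripper_width': 1.002} 0.0187
scene [[418.03255749877593, 0.0, 264.181319529667], [0.0, 418.03255749877593, 193.22463037698904], [0.0, 0.0, 1.0]] [[-0.7234927163442917, 0.6901335880534389, -0.016550529817637716], [0.394525973122791, 0.39368483489041833, -0.8302779699045488], [-0.5664870218533459, -0.6072296776490675, -0.557103735989929]] [0.40489219558096556, -0.09194307128791991, 1.6827772671687933]
mould [(0.58, [0.5808, 0.0573, 0.099])]
slide_a_top [(0.72, [0.5364, 0.013, 0.1454]), (0.68, [0.5977, 0.4599, 0.0226])]
ball_a []
cap_screw []
bush [(0.41, [0.6041, -0.1098, 0.1186])]
hammer [(0.28, [0.437, -0.4078, 0.04])]
spare_pin [(0.6, [0.3406, 0.5023, 0.0494])]
guide_bush [(0.52, [0.4347, -0.402, 0.0435])]
top [[423.8728440602645, 0.0, 252.86665072733467], [0.0, 423.8728440602645, 191.4595740836959], [0.0, 0.0, 1.0]] [[-0.015019243799162375, -0.9998786902811514, 0.004126383083391593], [-0.9947307871099682, 0.014523089117424375, -0.1014876399275815], [0.10141540066126253, -0.005628907899133331, -0.9948282424140255]] [-0.031016496180298864, 0.5162733852126049, 1.4009873129084318]
mould [(0.58, [0.4947, -0.0527, 0.1057]), (0.36, [0.3282, 0.4955, 0.0678])]
slide_a_top [(0.49, [0.5208, 0.0063, 0.1605])]
ball_a [(0.56, [0.5124, -0.1107, 0.1587])]
cap_screw []
bush [(0.59, [0.5753, 0.4428, 0.0256])]
hammer [(0.84, [0.5747, 0.4471, 0.0263])]
spare_pin [(0.64, [0.3297, 0.4961, 0.0661]), (0.2, [0.5131, -0.1075, 0.1569])]
guide_bush [(0.61, [0.425, -0.4111, 0.053])]
```

```bash
python3 - <<'E'
import cv2
a=cv2.imread("pics/top0.png");cv2.imwrite("pics/top0z.png",cv2.resize(a[95:295,150:410],None,fx=3,fy=3,interpolation=cv2.INTER_CUBIC))
E
```

```text
(no output)
```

View pics/scene0.png

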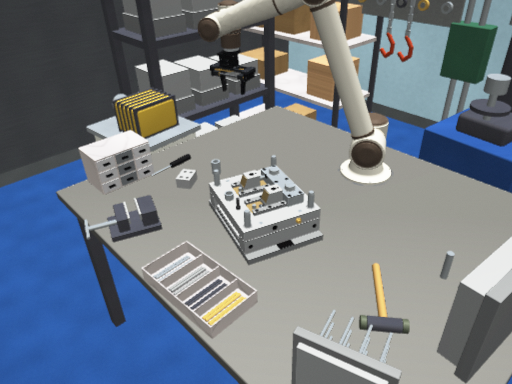

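View pics/top0.png

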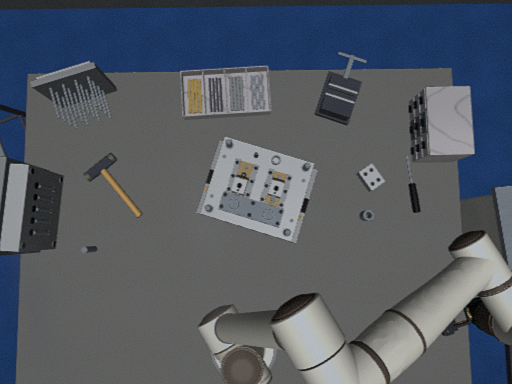

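View pics/top0z.png

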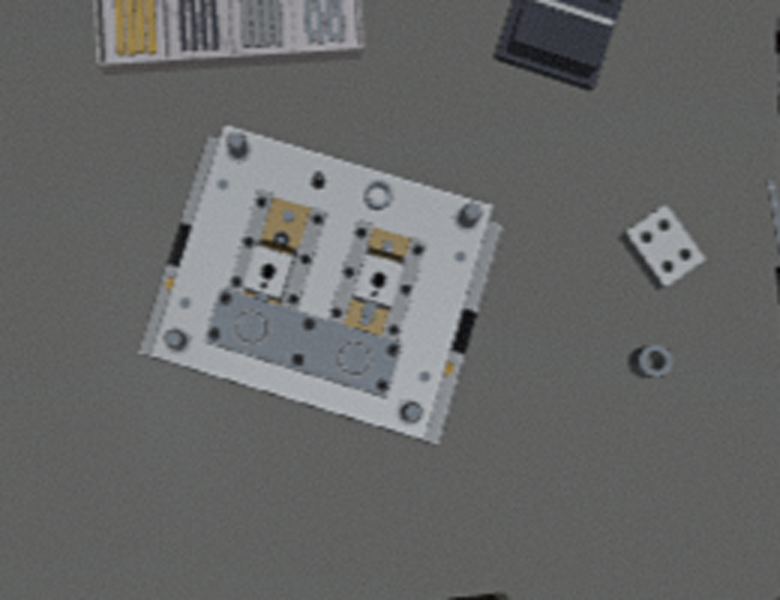

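The left slide in the top view (zoomed about 268,272) is forward against the core. The right one (378,280) is home. I'll get a rough mould pose next.

```bash
cat > h.py <<'E'
from station import r
import numpy as np,cv2
def ray_top(c,uv,z):
    K=c["camera_matrix"];R=np.array(c["R"]);t=np.array(c["t"])
    d=R.T@np.linalg.inv(K)@np.array([*uv,1.]);o=-R.T@t
    return o+d*(z-o[2])/d[2]
def wray(c,s,uv,z):
    K=np.array(c["camera_matrix"]);T=np.array(c["T_tool_cam"])
    p=(np.array(uv,float)-K[:2,2])/np.array([K[0,0],K[1,1]]);th=np.linalg.norm(p)
    d=np.array([*(p/max(th,1e-9)*np.sin(th)),np.cos(th)])
    Rw=np.array(s["ee_rot"]);d=Rw@T[:3,:3]@d;o=Rw@T[:3,3]+np.array(s["tcp_pos"])
    return o+d*(z-o[2])/d[2]
def wproj(c,s,X):
    K=np.array(c["camera_matrix"]);T=np.array(c["T_tool_cam"])
    Rw=np.array(s["ee_rot"]);x=Rw.T@(np.array(X)-np.array(s["tcp_pos"]));x=T[:3,:3].T@(x-T[:3,3])
    th=np.arctan2(np.hypot(x[0],x[1]),x[2]);q=x[:2]/np.hypot(x[0],x[1])*th
    return K[:2,2]+q*[K[0,0],K[1,1]]
E
python3 - <<'E'
from h import *
c=r.capture("top")
f=lambda u,z:ray_top(c,(u[0]/3+150-1/3,u[1]/3+95-1/3),z)
for n,u,z in [("cUL",(227,127),.108),("cUR",(492,205),.108),("cLL",(150,355),.108),("pUL",(237,140),.163),("pUR",(469,211),.163),("pLL",(175,338),.163),("pLR",(411,411),.163),("sa",(268,270),.16),("sb",(380,278),.16),("screw",(318,178),.148),("bush",(377,194),.13)]:
    print(n,np.round(f(u,z),4))
w=r.capture("wrist");print(w["camera_matrix"],w["T_tool_cam"])
E
```

```text
cUL [0.6847 0.0477 0.108 ]
cUR [ 0.5961 -0.234   0.108 ]
cLL [0.4416 0.1307 0.108 ]
pUL [0.6581 0.0343 0.163 ]
pUR [ 0.5809 -0.2019  0.163 ]
pLL [0.4555 0.0988 0.163 ]
pLR [ 0.3785 -0.138   0.163 ]
sa [0.5236 0.0041 0.16  ]
sb [ 0.5138 -0.1098  0.16  ]
screw [ 0.6202 -0.0484  0.148 ]
bush [ 0.6058 -0.1103  0.13  ]
[[297.31863964   0.         248.9335045 ]
 [  0.         297.31863964 195.96460444]
 [  0.           0.           1.        ]] [[-5.41861968e-05 -9.69334105e-01 -2.45746598e-01  6.72253155e-02]
 [ 9.99999997e-01 -6.66590800e-05  4.24368969e-05 -9.33584717e-04]
 [-5.75167736e-05 -2.45746595e-01  9.69334105e-01 -1.62554797e-01]
 [ 0.00000000e+00  0.00000000e+00  0.00000000e+00  1.00000000e+00]]
```

{"name": "play_rows", "arguments": {"deltas": [[0, 0, -2, 0, 0, 0, 70], [-2, 2, -4, 0.5, 0, 0.7, 70], [-4, 4, -4.8, 0, 0, 1.4, 70], [-5.5, 5.4, -4.8, 0, 0, 2, 70], [-7, 6.8, -4.8, 0, 0, 2.6, 70], [-8.5, 8.2, -4.8, 0, 0, 3.2, 70], [-10, 9.6, -4.8, 0, 0, 3.8, 70], [-11.5, 11, -4.8, 0, 0, 4.4, 70], [-13, 12.5, -4.8, 0, 0, 5, 70], [-14.5, 14, -4.8, 0, 0, 5.6, 70], [-16, 15.5, -4.8, 0, 0, 6.2, 70], [-17.5, 17, -4.8, 0, 0, 6.66, 70]]}}

```text
time_s: 2.2
tcp_pos: [0.4385, -0.1392, 0.343]
ee_rot: [[-0.951, 0.309, 0.001], [0.309, 0.951, -0.0], [-0.001, 0.0, -1.0]]
wrist_force: [1.5, -0.8, 0.3]
gripper_width: 0.805
```

{"name": "play_rows", "arguments": {"deltas": [[-0.4, 1.5, 0, 0, 0, 0, 70], [-0.8, 3, 0, 0, 0, 0, 70], [-1.2, 4.5, 0, 0, 0, 0, 70], [-1.47, 6, 0, 0, 0, 0, 70], [-1.47, 6.49, 0, 0, 0, 0, 70], [-1.47, 6.49, 0, 0, 0, 0, 70], [-1.47, 6.49, 0, 0, 0, 0, 70], [-1.47, 6.49, 0, 0, 0, 0, 70]]}}

```text
time_s: 3.0
tcp_pos: [0.5223, 0.0009, 0.3428]
ee_rot: [[-0.951, 0.308, 0.0], [0.308, 0.951, -0.0], [-0.0, 0.0, -1.0]]
wrist_force: [-0.5, -0.2, -0.5]
gripper_width: 0.805
```

```bash
python3 - <<'E'
from h import *
import pickle
s=r.sense();c=r.capture("wrist");pickle.dump((s,c),open("w1.pkl","wb"))
print(s["tcp_pos"],s["ee_rot"],s["wrist_force"],s["joints"])
cv2.imwrite("pics/w1.png",cv2.resize(c["pixels"][:,:,::-1],None,fx=1.5,fy=1.5,interpolation=cv2.INTER_CUBIC))
print(r.spot_in("wrist","slide_a_top"))
E
```

```text
[0.52230114 0.00090044 0.34282675] [[-9.51236118e-01  3.08463319e-01  4.77356514e-04]
 [ 3.08463336e-01  9.51236232e-01 -4.10907874e-05]
 [-4.66753812e-04  1.08159941e-04 -9.99999885e-01]] [-0.45677733 -0.23601482 -0.52978342] [ 1.79208712e+01  8.26537920e+00 -1.33878661e+00  1.08082302e-02
 -8.03705353e+01 -1.25889326e+02]
[{'centre': [0.5249, 0.003, 0.1614], 'score': 0.72}]
```

View pics/w1.png

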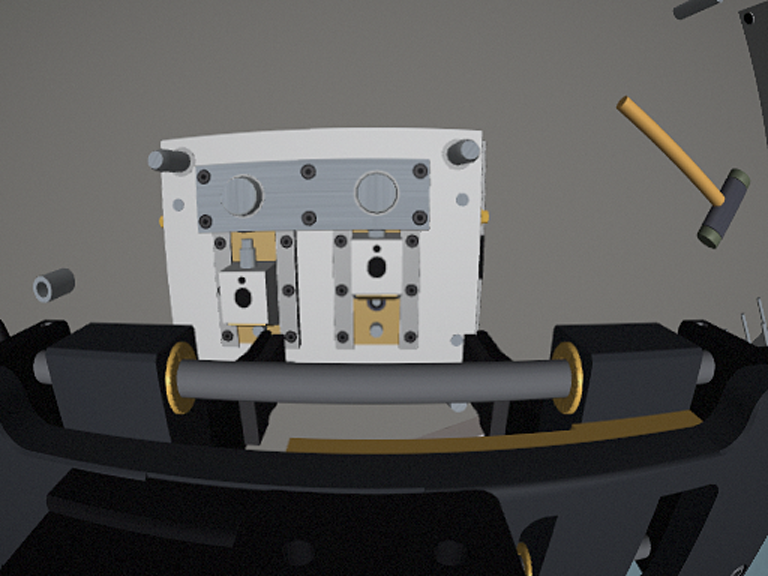

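The wrist view shows slide a (right, its top about 352–402 × 240–296 in the scaled view) forward against the core. Slide b (left) is back, and the ball is visible at (376,302).

```bash
python3 - <<'E'
from h import *
import pickle
s,c=pickle.load(open("w1.pkl","rb"))
p=c["pixels"][:,:,::-1][140:245,130:310]
cv2.imwrite("pics/w1z.png",cv2.resize(p,None,fx=4.4,fy=4.4,interpolation=cv2.INTER_CUBIC))
f=lambda u,z:wray(c,s,((u[0]+.5)/1.5-.5,(u[1]+.5)/1.5-.5),z)
for n,u,z in [("a1",(352,239),.16),("a2",(403,239),.16),("a3",(401,296),.16),("a4",(352,296),.16),("ball",(376,302),.111),("b",(243,298),.16),("pin",(158,160),.163),("pinR",(472,150),.163)]: print(n,np.round(f(u,z),4))
yaw=np.deg2rad(-17.95);ax=np.array([np.cos(yaw),np.sin(yaw),0])
E
```

```text
a1 [ 0.4946 -0.0088  0.16  ]
a2 [0.5068 0.029  0.16  ]
a3 [0.5501 0.0139 0.16  ]
a4 [ 0.538  -0.0234  0.16  ]
ball [ 0.5615 -0.0105  0.111 ]
b [ 0.5118 -0.1099  0.16  ]
pin [ 0.3787 -0.1394  0.163 ]
pinR [0.4558 0.1009 0.163 ]
```

View pics/w1z.png

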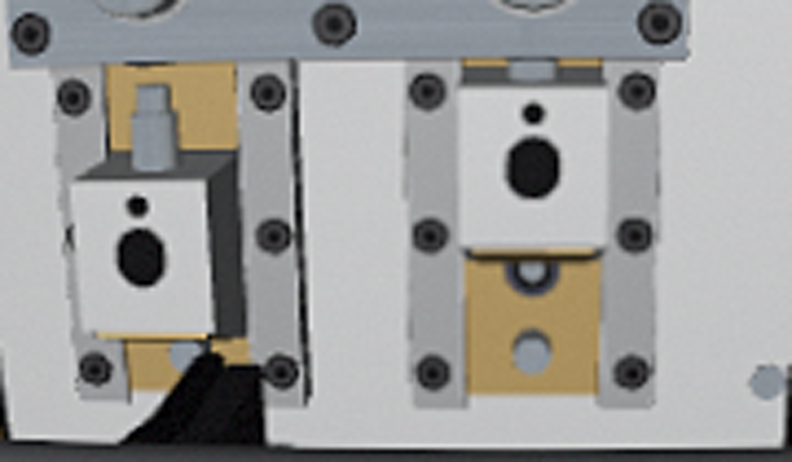

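{"name": "play_rows", "arguments": {"deltas": [[0, 0.09, 1, 0, 0, 0, 70], [0, 0.09, 2.2, 0, 0, 0, 66], [0, 0.09, 3.4, 0, 0, 0, 66], [0, 0.09, 4.6, 0, 0, 0, 66], [0, 0.09, 5.6, 0, 0, 0, 66], [0, 0.09, 6.6, 0, 0, 0, 66], [0, 0.09, 7.4, 0, 0, 0, 66], [0, 0.09, 8.0, 0, 0, 0, 66], [0, 0.09, 8.4, 0, 0, 0, 66], [0, 0.09, 8.5, 0, 0, 0, 66], [0, 0.09, 8.5, 0, 0, 0, 66], [0, 0.09, 8.5, 0, 0, 0, 66]]}}

```text
time_s: 4.3
tcp_pos: [0.5241, 0.0041, 0.1308]
ee_rot: [[-0.952, 0.307, 0.002], [0.307, 0.952, 0.0], [-0.002, 0.001, -1.0]]
wrist_force: [0.1, 0.2, -0.3]
gripper_width: 0.755
```

```bash
python3 - <<'E'
from h import *
import pickle
s=r.sense();c=r.capture("wrist");pickle.dump((s,c),open("w2.pkl","wb"))
print(s["tcp_pos"],s["wrist_force"],s["moment"],s["time_s"])
cv2.imwrite("pics/w2.png",cv2.resize(c["pixels"][:,:,::-1],None,fx=1.5,fy=1.5,interpolation=cv2.INTER_CUBIC))
E
```

```text
[0.52413215 0.00409095 0.13083572] [ 0.11240767  0.15562979 -0.27182663] [-0.05989185  0.02227479 -0.02283539] 4.3
```

View pics/w2.png

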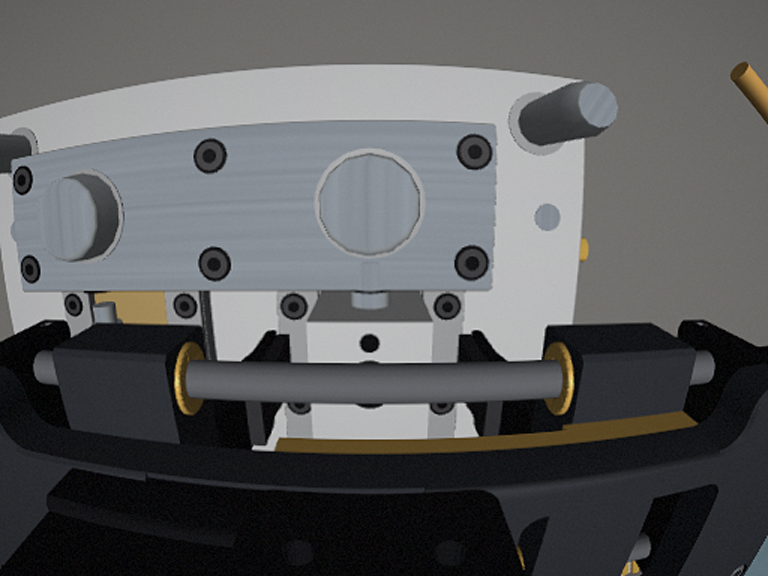

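The slide (centre about column 370) sits between the fingers (about 280 and 465), so I'll close the gripper.

{"name": "play_rows", "arguments": {"deltas": [[0, 0, 0, 0, 0, 0, 50], [0, 0, 0, 0, 0, 0, 42], [0, 0, 0, 0, 0, 0, 38], [0, 0, 0, 0, 0, 0, 30], [0, 0, 0, 0, 0, 0, 30], [0, 0, 0, 0, 0, 0, 30], [0, 0, 0, 0, 0, 0, 30]]}}

```text
time_s: 5.05
tcp_pos: [0.5227, 0.0031, 0.13]
ee_rot: [[-0.952, 0.307, -0.002], [0.307, 0.952, -0.002], [0.001, -0.002, -1.0]]
wrist_force: [-2.0, -5.5, 3.1]
gripper_width: 0.456
```

{"name": "play_rows", "arguments": {"deltas": [[-0.05, -0.03, 0, 0, 0, 0, 30], [-0.1, -0.03, 0, 0, 0, 0, 30], [-0.16, -0.03, 0, 0, 0, 0, 30], [-0.22, -0.03, 0, 0, 0, 0, 30], [-0.28, -0.03, 0, 0, 0, 0, 30], [-0.32, -0.03, 0, 0, 0, 0, 30], [-0.32, -0.03, 0, 0, 0, 0, 30], [-0.32, -0.03, 0, 0, 0, 0, 30]]}}

```text
time_s: 5.85
tcp_pos: [0.5309, 0.0004, 0.13]
ee_rot: [[-0.952, 0.307, -0.0], [0.307, 0.952, -0.001], [0.0, -0.001, -1.0]]
wrist_force: [-1.2, -5.3, 3.7]
gripper_width: 0.454
```

{"name": "play_rows", "arguments": {"deltas": [[-0.06, -0.05, 0, 0, 0, 0, 30], [-0.12, -0.1, 0, 0, 0, 0, 30], [-0.18, -0.1, 0, 0, 0, 0, 30], [-0.24, -0.1, 0, 0, 0, 0, 30], [-0.28, -0.1, 0, 0, 0, 0, 30], [-0.28, -0.1, 0, 0, 0, 0, 30], [-0.28, -0.1, 0, 0, 0, 0, 30]]}}

```text
time_s: 6.55
tcp_pos: [0.5359, -0.0013, 0.13]
ee_rot: [[-0.952, 0.307, -0.002], [0.307, 0.952, 0.003], [0.003, 0.002, -1.0]]
wrist_force: [-6.8, 8.0, 7.0]
gripper_width: 0.458
```

{"name": "play_rows", "arguments": {"deltas": [[-0.05, 0.05, 0, 0, 0, 0, 30], [-0.1, 0.05, 0, 0, 0, 0, 30], [-0.15, 0.05, 0, 0, 0, 0, 30], [-0.2, 0.05, 0, 0, 0, 0, 30], [-0.2, 0.05, 0, 0, 0, 0, 30], [-0.2, 0.05, 0, 0, 0, 0, 30]]}}

```text
time_s: 7.15
tcp_pos: [0.5431, -0.0035, 0.13]
ee_rot: [[-0.952, 0.307, 0.002], [0.307, 0.952, 0.001], [-0.002, 0.001, -1.0]]
wrist_force: [2.7, -0.2, -1.4]
gripper_width: 0.456
```

{"name": "play_rows", "arguments": {"deltas": [[-0.02, 0, 0, 0, 0, 0, 30], [-0.04, 0, 0, 0, 0, 0, 30], [-0.06, 0, 0, 0, 0, 0, 30], [-0.08, 0, 0, 0, 0, 0, 30], [-0.08, 0, 0, 0, 0, 0, 30], [-0.08, 0, 0, 0, 0, 0, 30]]}}

```text
time_s: 7.75
tcp_pos: [0.5441, -0.0039, 0.13]
ee_rot: [[-0.952, 0.307, 0.001], [0.307, 0.952, 0.001], [-0.0, 0.001, -1.0]]
wrist_force: [0.2, 6.8, 0.7]
gripper_width: 0.453
```

{"name": "play_rows", "arguments": {"deltas": [[-0.02, 0.03, 0, 0, 0, 0, 30], [-0.04, 0.03, 0, 0, 0, 0, 30], [-0.06, 0.03, 0, 0, 0, 0, 30], [-0.08, 0.03, 0, 0, 0, 0, 30], [-0.08, 0.03, 0, 0, 0, 0, 30], [-0.08, 0.03, 0, 0, 0, 0, 30]]}}

```text
time_s: 8.35
tcp_pos: [0.5461, -0.0046, 0.13]
ee_rot: [[-0.952, 0.307, 0.0], [0.307, 0.952, -0.0], [-0.0, 0.0, -1.0]]
wrist_force: [-0.2, 2.9, 1.1]
gripper_width: 0.459
```

{"name": "play_rows", "arguments": {"deltas": [[-0.02, 0, 0, 0, 0, 0, 30], [-0.04, 0, 0, 0, 0, 0, 30], [-0.06, 0, 0, 0, 0, 0, 30], [-0.08, 0, 0, 0, 0, 0, 30], [-0.08, 0, 0, 0, 0, 0, 30], [-0.08, 0, 0, 0, 0, 0, 30]]}}

```text
time_s: 8.95
tcp_pos: [0.5469, -0.0048, 0.13]
ee_rot: [[-0.952, 0.307, -0.002], [0.307, 0.952, 0.0], [0.002, -0.0, -1.0]]
wrist_force: [-3.6, 5.1, 4.7]
gripper_width: 0.457
```

{"name": "play_rows", "arguments": {"deltas": [[-0.02, 0, 0, 0, 0, 0, 30], [-0.04, 0, 0, 0, 0, 0, 30], [-0.06, 0, 0, 0, 0, 0, 30], [-0.06, 0, 0, 0, 0, 0, 30], [-0.06, 0, 0, 0, 0, 0, 30]]}}

```text
time_s: 9.45
tcp_pos: [0.5469, -0.0049, 0.1299]
ee_rot: [[-0.951, 0.308, -0.005], [0.308, 0.951, 0.001], [0.005, -0.001, -1.0]]
wrist_force: [-6.2, 7.6, 7.8]
gripper_width: 0.458
```

{"name": "play_rows", "arguments": {"deltas": [[-0.02, -0.02, 0, 0, 0, 0, 30], [-0.04, -0.03, 0, 0, 0, 0, 30], [-0.06, -0.03, 0, 0, 0, 0, 30], [-0.07, -0.03, 0, 0, 0, 0, 30], [-0.07, -0.03, 0, 0, 0, 0, 30], [-0.07, -0.03, 0, 0, 0, 0, 30]]}}

```text
time_s: 10.05
tcp_pos: [0.5469, -0.0049, 0.13]
ee_rot: [[-0.951, 0.308, -0.007], [0.308, 0.952, 0.002], [0.008, 0.0, -1.0]]
wrist_force: [-10.7, 13.7, 10.4]
gripper_width: 0.457
```

```bash
python3 - <<'E'
from h import *
import pickle
s=r.sense();c=r.capture("scene")
print(s["tcp_pos"],s["wrist_force"],s["time_s"])
cv2.imwrite("pics/s3.png",cv2.resize(c["pixels"][:,:,::-1][140:260,190:340],None,fx=5,fy=5,interpolation=cv2.INTER_CUBIC))
c=r.capture("wrist")
cv2.imwrite("pics/w3.png",cv2.resize(c["pixels"][:,:,::-1],None,fx=1.5,fy=1.5,interpolation=cv2.INTER_CUBIC))
E
```

```text
[ 0.54688049 -0.00488612  0.12995638] [-10.70712169  13.73128828  10.37370699] 10.05
```

View pics/s3.png

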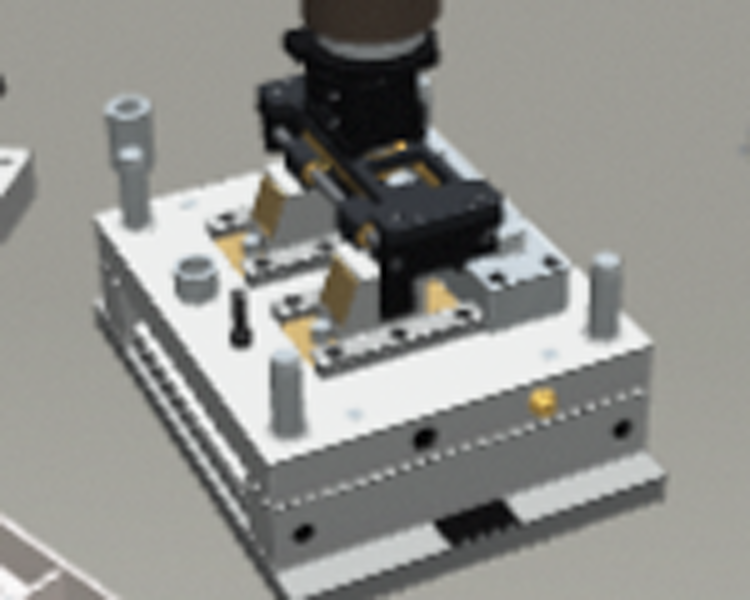

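View pics/w3.png

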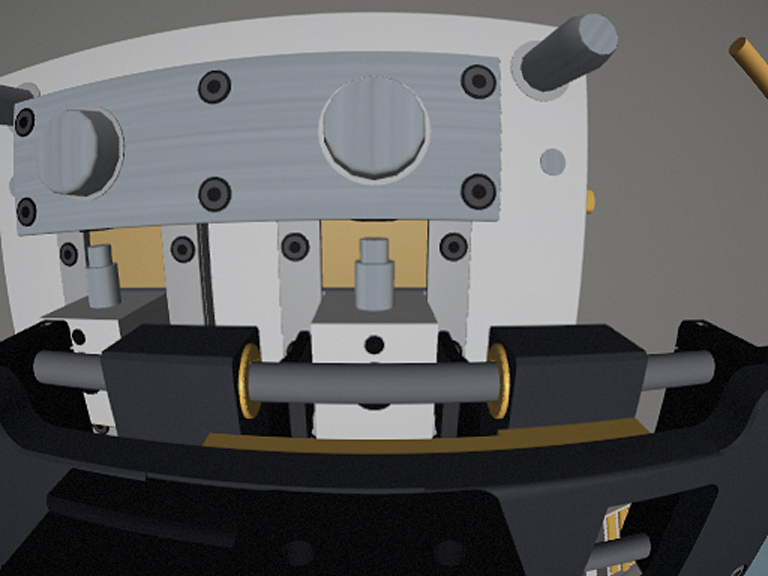

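Pushed back with 14 N, the slide stood firm (no movement), so it is on the stop, and it is level with slide b in both views. Next I'll ease the load off.

{"name": "play_rows", "arguments": {"deltas": [[0.04, 0.03, 0, 0, 0, 0, 30], [0.08, 0.06, 0, 0, 0, 0, 30], [0.12, 0.08, 0, 0, 0, 0, 30], [0.12, 0.08, 0, 0, 0, 0, 30], [0.12, 0.08, 0, 0, 0, 0, 30], [0.12, 0.08, 0, 0, 0, 0, 30]]}}

```text
time_s: 10.75
tcp_pos: [0.5469, -0.0047, 0.1299]
ee_rot: [[-0.951, 0.308, -0.004], [0.308, 0.951, -0.001], [0.003, -0.002, -1.0]]
wrist_force: [-6.2, 0.7, 6.5]
gripper_width: 0.457
```

{"name": "play_rows", "arguments": {"deltas": [[0.04, 0, 0, 0, 0, 0, 30], [0.07, 0, 0, 0, 0, 0, 30], [0.07, 0, 0, 0, 0, 0, 30], [0.07, 0, 0, 0, 0, 0, 30], [0.07, 0, 0, 0, 0, 0, 30]]}}

```text
time_s: 11.25
tcp_pos: [0.5467, -0.0047, 0.1299]
ee_rot: [[-0.952, 0.308, -0.001], [0.308, 0.952, -0.002], [0.0, -0.002, -1.0]]
wrist_force: [-0.7, -5.1, 3.2]
gripper_width: 0.46
```

{"name": "play_rows", "arguments": {"deltas": [[0.01, -0.01, 0, 0, 0, 0, 30], [0.02, -0.02, 0, 0, 0, 0, 30], [0.03, -0.03, 0, 0, 0, 0, 30], [0.04, -0.03, 0, 0, 0, 0, 30], [0.04, -0.03, 0, 0, 0, 0, 30], [0.04, -0.03, 0, 0, 0, 0, 30]]}}

```text
time_s: 11.85
tcp_pos: [0.5455, -0.0043, 0.1299]
ee_rot: [[-0.952, 0.307, -0.0], [0.307, 0.952, -0.001], [0.0, -0.001, -1.0]]
wrist_force: [-1.3, -5.5, 2.1]
gripper_width: 0.455
```

{"name": "play_rows", "arguments": {"deltas": [[0.01, -0.02, 0, 0, 0, 0, 30], [0.02, -0.04, 0, 0, 0, 0, 30], [0.03, -0.04, 0, 0, 0, 0, 30], [0.04, -0.04, 0, 0, 0, 0, 30], [0.04, -0.04, 0, 0, 0, 0, 30], [0.04, -0.04, 0, 0, 0, 0, 30]]}}

```text
time_s: 12.45
tcp_pos: [0.5447, -0.0041, 0.1299]
ee_rot: [[-0.952, 0.307, 0.001], [0.307, 0.952, 0.001], [-0.0, 0.001, -1.0]]
wrist_force: [0.9, -0.2, 1.4]
gripper_width: 0.46
```

{"name": "play_rows", "arguments": {"deltas": [[0.01, 0, 0, 0, 0, 0, 30], [0.02, 0, 0, 0, 0, 0, 30], [0.03, 0, 0, 0, 0, 0, 30], [0.04, 0, 0, 0, 0, 0, 30], [0.04, 0, 0, 0, 0, 0, 30], [0.04, 0, 0, 0, 0, 0, 30]]}}

```text
time_s: 13.05
tcp_pos: [0.5437, -0.0038, 0.13]
ee_rot: [[-0.952, 0.307, 0.001], [0.307, 0.952, 0.001], [-0.001, 0.001, -1.0]]
wrist_force: [1.9, 2.9, 1.0]
gripper_width: 0.458
```

{"name": "play_rows", "arguments": {"deltas": [[0.01, 0.01, 0, 0, 0, 0, 30], [0.02, 0.01, 0, 0, 0, 0, 30], [0.03, 0.01, 0, 0, 0, 0, 30], [0.04, 0.01, 0, 0, 0, 0, 30], [0.04, 0.01, 0, 0, 0, 0, 30], [0.04, 0.01, 0, 0, 0, 0, 30]]}}

```text
time_s: 13.65
tcp_pos: [0.543, -0.0035, 0.13]
ee_rot: [[-0.952, 0.307, 0.001], [0.307, 0.952, 0.0], [-0.001, 0.001, -1.0]]
wrist_force: [4.3, 2.4, -1.3]
gripper_width: 0.452
```

{"name": "play_rows", "arguments": {"deltas": [[0.01, 0.01, 0, 0, 0, 0, 30], [0.02, 0.01, 0, 0, 0, 0, 30], [0.03, 0.01, 0, 0, 0, 0, 30], [0.03, 0.01, 0, 0, 0, 0, 30], [0.03, 0.01, 0, 0, 0, 0, 30]]}}

```text
time_s: 14.15
tcp_pos: [0.5429, -0.0035, 0.13]
ee_rot: [[-0.952, 0.307, 0.002], [0.307, 0.952, -0.0], [-0.002, 0.0, -1.0]]
wrist_force: [7.4, -0.4, -2.4]
gripper_width: 0.459
```

{"name": "play_rows", "arguments": {"deltas": [[0.01, 0, 0, 0, 0, 0, 30], [0.02, 0, 0, 0, 0, 0, 30], [0.02, 0, 0, 0, 0, 0, 30], [0.02, 0, 0, 0, 0, 0, 30]]}}

```text
time_s: 14.55
tcp_pos: [0.5428, -0.0034, 0.13]
ee_rot: [[-0.952, 0.307, 0.003], [0.307, 0.952, -0.0], [-0.003, 0.0, -1.0]]
wrist_force: [8.4, -1.6, -2.8]
gripper_width: 0.462
```

{"name": "play_rows", "arguments": {"deltas": [[0.01, 0, 0, 0, 0, 0, 30], [0.02, 0, 0, 0, 0, 0, 30], [0.02, 0, 0, 0, 0, 0, 30], [0.02, 0, 0, 0, 0, 0, 30]]}}

```text
time_s: 14.95
tcp_pos: [0.5427, -0.0034, 0.13]
ee_rot: [[-0.952, 0.307, 0.003], [0.307, 0.952, -0.001], [-0.003, 0.0, -1.0]]
wrist_force: [8.4, -1.5, -4.1]
gripper_width: 0.459
```

{"name": "play_rows", "arguments": {"deltas": [[0.01, 0, 0, 0, 0, 0, 30], [0.02, 0, 0, 0, 0, 0, 30], [0.02, 0, 0, 0, 0, 0, 30], [0.02, 0, 0, 0, 0, 0, 30]]}}

```text
time_s: 15.35
tcp_pos: [0.5426, -0.0034, 0.13]
ee_rot: [[-0.952, 0.307, 0.004], [0.307, 0.952, -0.001], [-0.004, 0.001, -1.0]]
wrist_force: [10.2, -4.4, -5.5]
gripper_width: 0.459
```

{"name": "play_rows", "arguments": {"deltas": [[0.01, 0, 0, 0, 0, 0, 30], [0.01, 0, 0, 0, 0, 0, 30]]}}

```text
time_s: 15.55
tcp_pos: [0.5426, -0.0034, 0.13]
ee_rot: [[-0.952, 0.307, 0.005], [0.307, 0.952, -0.001], [-0.005, 0.001, -1.0]]
wrist_force: [10.5, -2.6, -4.6]
gripper_width: 0.46
```

{"name": "play_rows", "arguments": {"deltas": [[0.01, 0, 0, 0, 0, 0, 30], [0.015, 0, 0, 0, 0, 0, 30], [0.015, 0, 0, 0, 0, 0, 30]]}}

```text
time_s: 15.85
tcp_pos: [0.5426, -0.0033, 0.13]
ee_rot: [[-0.952, 0.307, 0.005], [0.307, 0.952, -0.001], [-0.005, 0.001, -1.0]]
wrist_force: [12.2, -3.9, -6.3]
gripper_width: 0.46
```

{"name": "play_rows", "arguments": {"deltas": [[0, 0, 0, 0, 0, 0, 30], [0, 0, 0, 0, 0, 0, 30]]}}

```text
time_s: 16.05
tcp_pos: [0.5426, -0.0033, 0.13]
ee_rot: [[-0.952, 0.307, 0.005], [0.307, 0.952, -0.001], [-0.005, 0.001, -1.0]]
wrist_force: [12.2, -3.6, -5.7]
gripper_width: 0.459
```

{"name": "play_rows", "arguments": {"deltas": [[0, 0, 0, 0, 0, 0, 30], [0, 0, 0, 0, 0, 0, 30]]}}

```text
time_s: 16.25
tcp_pos: [0.5426, -0.0034, 0.13]
ee_rot: [[-0.952, 0.307, 0.005], [0.307, 0.952, -0.001], [-0.005, 0.001, -1.0]]
wrist_force: [11.1, -3.3, -7.2]
gripper_width: 0.458
```

Held for 0.6 s at about 12.3 N (readings 12.8, 12.7, 11.6) with no movement. Now I'll ease back into the free play.

{"name": "play_rows", "arguments": {"deltas": [[-0.03, 0, 0, 0, 0, 0, 30], [-0.07, 0, 0, 0, 0, 0, 30], [-0.11, 0, 0, 0, 0, 0, 30], [-0.15, 0, 0, 0, 0, 0, 30], [-0.19, 0, 0, 0, 0, 0, 30], [-0.21, 0, 0, 0, 0, 0, 30], [-0.21, 0, 0, 0, 0, 0, 30], [-0.21, 0, 0, 0, 0, 0, 30]]}}

```text
time_s: 17.05
tcp_pos: [0.5445, -0.0041, 0.1299]
ee_rot: [[-0.952, 0.307, -0.001], [0.307, 0.952, 0.0], [0.001, -0.0, -1.0]]
wrist_force: [-0.9, 3.2, 2.6]
gripper_width: 0.457
```

{"name": "play_rows", "arguments": {"deltas": [[0.01, 0.01, 0, 0, 0, 0, 42], [0.01, 0.01, 0, 0, 0, 0, 50], [0.01, 0.01, 0, 0, 0, 0, 60], [0.01, 0.01, 0, 0, 0, 0, 66], [0.01, 0.01, 0, 0, 0, 0, 66], [0.01, 0.01, 0, 0, 0, 0, 66]]}}

```text
time_s: 17.65
tcp_pos: [0.5446, -0.004, 0.1298]
ee_rot: [[-0.952, 0.308, -0.0], [0.308, 0.952, -0.0], [0.0, -0.0, -1.0]]
wrist_force: [0.0, 0.6, 0.2]
gripper_width: 0.746
```

{"name": "play_rows", "arguments": {"deltas": [[0, 0, -0.6, 0, 0, 0, 66], [0, 0, -1.6, 0, 0, 0, 66], [0, 0, -2.8, 0, 0, 0, 66], [0, 0, -4, 0, 0, 0, 66], [0, 0, -5.2, 0, 0, 0, 66], [0, 0, -6.4, 0, 0, 0, 66], [0, 0, -7.6, 0, 0, 0, 66], [0, 0, -8.4, 0, 0, 0, 66], [0, 0, -8.4, 0, 0, 0, 66], [0, 0, -8.4, 0, 0, 0, 66]]}}

```text
time_s: 18.65
tcp_pos: [0.5444, -0.0037, 0.3395]
ee_rot: [[-0.952, 0.307, -0.0], [0.307, 0.952, 0.001], [0.001, 0.0, -1.0]]
wrist_force: [-0.2, -0.2, -1.3]
gripper_width: 0.757
```

```bash
python3 - <<'E'
from h import *
import pickle
s=r.sense();c=r.capture("wrist");pickle.dump((s,c),open("w4.pkl","wb"))
print(s["tcp_pos"],s["wrist_force"],s["time_s"])
cv2.imwrite("pics/w4.png",cv2.resize(c["pixels"][:,:,::-1],None,fx=1.5,fy=1.5,interpolation=cv2.INTER_CUBIC))
E
```

```text
[ 0.54442183 -0.00369287  0.33953594] [-0.1822054  -0.19983385 -1.26575575] 18.65
```

View pics/w4.png

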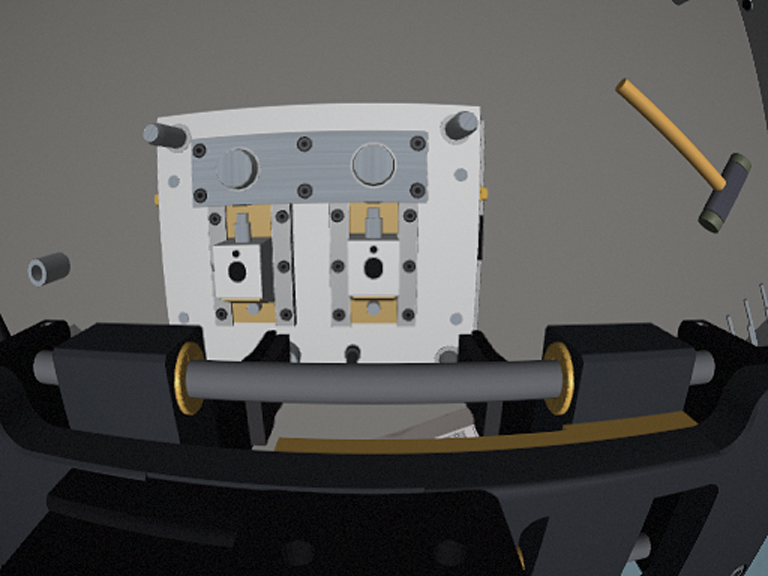

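```bash
python3 -c "
from station import r
print(r.finish_job())"
```

```text
the job is handed in; nothing more can be done
None
```

I ran slide a back over its retainer ball to the stop, pull-tested it towards the core at about 12 N, and handed the job in with it still latched home. The clock read 18.65 s at my last check, against the 51 s limit.

- **Run home:** the push peaked at about 9 N in my readings going over the ball. At the stop the slide stood firm under a 14 N push with no movement.
- **Pull test:** it moved about 4 mm forward freely and met the ball, which is at the upper end of the stated 1–4 mm play. I raised the force in small steps and held it for about 0.6 s. The readings were 12.8, 12.7 and 11.6 N along the slide axis, averaging about 12.3 N. The slide held with only a few tenths of a millimetre of give.
- **Let go:** I eased it about 2 mm back off the ball, opened the gripper and lifted clear. The wrist force read nearly zero after opening.
- **Last picture:** both slides are back and the retainer ball is hidden under slide a. Slide a sits about 2 mm forward of slide b, inside its free play. The cap screw, hammer and guide bush show no sign of having moved. I did not recheck the bush behind the bays or the items outside that view.

**Not confirmed:**
- The ball's contact force cannot be measured directly, so I inferred it from the wrist force, which is noisy by roughly 0.7 N, less about 1 N of slide friction.
- Side loads of up to about 10 N on the grip came and went while I pushed the slide home. They were near zero during the hold.

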